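Find the hanging point of a dish slat on a balance ridge

TASK

The wooden slat with the dish fixed near one end is to hang from a single hook, so find its balance point on the little balance stand. First fold the stand's upright end stop down flat, before moving the slat; then slide the slat along over the ridge, keeping it on the stand between the two cheeks and never lifting it off, until it balances level on the ridge by itself, and leave it so, with nothing else on the bench disturbed.

Things in the scene. Friction and masses are not known exactly. Their poses are not given: they have to be found in the camera images.
- stand: Balance stand, fixed. Wooden base board 90 (x) x 360 (y) x 8 mm; origin on the bench under the middle of its ridge, a metal bar with rubber strips; the board runs from y = -174 to +186 mm. y axis along the slat: + to the dish end, - to the stop. Two upright metal cheeks from y = -12 to -82 mm, inner faces 44 mm apart, tops 50 mm above the bench, keep the slat in line.
- ridge_top (a point): Middle of the ridge's flat top (two rubber strips along its edges, which deaden rocking in about a second), which is 20 mm wide along the stand's y, 26 mm above the bench, 18 above the board. The slat balances when its centre of mass is over this top: its underside then lies flat on it.
- slat: Loose dark wooden slat, 40 (x) x 300 (y) x 12 mm, 100 g, lying over the ridge. Origin: centre of its underside; y along it to the dish end, z up. A white ceramic dish (54 mm across, 22 tall) is fixed on it, axis 95 mm from the middle. Dish with pebbles: 80 to 290 g, so the centre of mass is 40 to 72 mm from the slat's middle towards the dish, about 15 mm above the underside.
- pot_end (a point): Centre of the slat's end face at the dish end (12 mm high, 40 wide, plain wood 28 mm clear of the dish). At the start this end is down on the board, 140 mm from the ridge's middle, the slat sloping 8 degrees (up to 15 as it is slid). It has to go some 20 to 70 mm towards the stop. A finger left against it can hold it down by friction: back off to see if it tips level.
- free_end (a point): Centre of the slat's end face at the other, empty end, in the air at the start. If the slat is slid too far this end goes down; it can be pushed back from here.
- stop (a joint): Fold-down end stop: plywood flap 80 mm wide, 125 tall, 6 thick, hinged along its bottom outer edge at bench height, 186 mm from the ridge's middle on the stand's -y side, across the slat's path. 0 = upright, 1.57 rad = flat on the bench, folded outward, away from the slat. It stays where it is left; 1 to 2 N at its top moves it. Starts at 0 to 0.25.
- stop_top (a point): Middle of the flap's top edge, on the face towards the slat, 125 mm from the hinge line and 6 mm inside it.
- root_hook: Bystander: steel root hook with a wooden handle, 200 mm long, lying beside the stand. Origin at its middle, underneath.
- tamper: Bystander: dark silicone tamper standing upright, 48 mm across, 95 mm tall. Origin under its foot.
- clip: Bystander: steel spring clip 70 mm long holding a 200 mm chopstick, lying flat. Origin under the clip.
- saucer: Bystander: terracotta saucer, 90 mm across, 14 mm tall. Origin underneath.
- pot_a: Bystander: small terracotta pot, 68 mm across, 62 mm tall. Origin underneath.
- pot_b: Bystander: another small terracotta pot of the same size.

How it is judged:
By the outcome, as a careful person would: the job done as asked, in the order asked, and still so for the second after the job is handed in, with the robot touching nothing.
It also fails if it takes over 54 s, if anything falls off the work surface, if the arm or the gripper's body presses on something with over 40 N, if the wrist force passes 120 N, or if a joint passes its speed limit or range.

ROBOT

A 6-joint arm with a two-finger parallel gripper is mounted at the origin on the work surface. World frame = base frame: x ahead of the robot, y to its left, z up, the work surface at z = 0. Lengths are in mm, angles in degrees, forces in N, time in s.
With the tool pointing down it reaches from about 300 to 750 mm from the base axis. Payload 8.5 kg.
Tool frame: the origin (TCP) lies midway between the tips of the shut fingers; the grasp point (between the pads) lies 19 mm behind it (tcp_to_grasp is the distance from the TCP to the grasp point, in mm); z points along the fingers, y is the direction in which the jaws open and shut (so a half turn about z gives the same grasp; the last joint's range is limited). The gripper opens to 88 mm and grips with 3 to 60 N. Pads are 18 mm wide; open, the fingers measure 123 mm over their backs; the gripper's body (75 mm by 187 mm) begins 45 mm behind the grasp point.
Start: joints at [-88.94, 21.807, 74.336, -0, 83.858, -12.336], TCP at [127.417, -535.019, 238.748] pointing down, gripper open.
Joint ranges: [-178.18, 178.18], [-50.72, 133.34], [12.68, 142.11], [-81.47, 261.47], [9.98, 163.14], [-165.26, 165.26]. Speed limits (degrees/s): [136.94, 136.94, 180, 180, 180, 180].

INTERFACE

Orientations are given as [roll, pitch, yaw] about the fixed x, y, z axes, in that order (R = Rz(yaw) Ry(pitch) Rx(roll)).
In Python, from bench import get_obs, get_image, job_done, tcp_to_grasp gives the robot as it stands.
- The arm moves only by the shell command python3 -m handwheel 'ROWS' [OPENING] [FORCE]. ROWS is JSON, a list that holds one entry, the list of rows, each a list of 4 numbers: the shift along the tool's x, y, z in m, then the turn about the tool's z in rad. In form: [[[tx, ty, tz, yaw], ...]]. A call has 1 to 12 rows; each row is the pose to reach, as a shift and turn from the pose commanded when the call began, along the tool's axes at that moment; what a row does not reach only later rows make up. A row lasts 1/10 s, in which the tool goes at most 50 mm and 8.59 degrees, less where a joint would pass 70% of its speed; a pose out of reach is approached as far as the arm can. A call with a gripper value outside its range is refused whole. OPENING is the closure, from 0 (fully open) to 1 (shut), set as the call begins (- or left out, the last holds). The fingers move at their own pace and stop on an object; FORCE is the grip in N (left out, the last holds). Time passes only in rows, so rows that repeat a pose let the fingers close. It gives the time, the measured TCP pose, the force and the opening at its end, in the units of the state.
- get_obs(): the state, without advancing time (a new reading comes with each control period).
- get_image(name): name is "scene" or "side" or "wrist"; returns a dict with "image" (384x512x3 uint8, red, green, blue), "mtx" (3x3 intrinsics, pixels), "extrinsics" (4x4, takes a point from world to camera coordinates). Camera axes: x right, y down, z forward; pixel columns grow to the right and rows downward; lengths in mm; the calibration is good to about 2 mm. A picture is of the moment at which its call begins. There is no depth.
- job_done(): hands the job in, once; it reports no verdict.
The state is a dict: "t": time; "joint_pos": joint angles; "qd": joint speeds; "effort": joint torques, N m; "tcp_pos": TCP position; "tcp_rot": TCP orientation; "contact_force": force on the tool from outside, world axes, zero at the start; "torque": the same for the moment, N m; "grip_width": finger opening in mm.
Only numpy, scipy, OpenCV 4.12 (cv2) and the standard library are available. Lean on these libraries where they do the work, as an engineer would, in place of code of your own. Each camera call takes 0.05 s, during which the arm holds its last target. There are 200 camera calls.

## Working session

There is one attempt and no reset: what is moved stays moved. The work goes in short steps, Python scripts to look and compute and a shell command to move; the robot and the scene stay as the last step left them, time stands still between calls to the robot, and variables do not carry over. Pictures are saved under pics/ and viewed, about 8 in all and at most 12, crops included, and the job is handed in when it is done.

```bash
mkdir -p pics; ls; cat > h.py <<'E'
import numpy as np,cv2
from bench import *
def ray(im,u,v):
    E=np.array(im["extrinsics"]);R,t=E[:3,:3],E[:3,3]
    d=R.T@np.linalg.inv(im["mtx"])@np.array([u,v,1.]);return -R.T@t,d
def plane(im,u,v,z):
    o,d=ray(im,u,v);return o+d*(z-o[2])/d[2]
def proj(im,p):
    E=np.array(im["extrinsics"]);q=np.array(im["mtx"])@(E[:3,:3]@np.array(p,float)+E[:3,3]);return q[:2]/q[2]
def snap(n,f):
    im=get_image(n);cv2.imwrite("pics/"+f+".png",im["image"][:,:,::-1]);np.savez("pics/"+f+".npz",**im);return im
E
python3 - <<'E'
from h import *
a=snap("scene","s1");b=snap("side","d1")
cv2.imwrite("pics/both.png",cv2.resize(np.vstack([a["image"],b["image"]])[:,:,::-1],None,fx=.78,fy=.78))
for i in(a,b):print(ray(i,256,192)[0])
o=get_obs();print(o["t"],o["tcp_pos"],o["tcp_rot"],o["contact_force"])
E
```

```text
pics
[ 772.17804818 -329.52815161  963.78399264]
[-56.74518361 688.14166802 688.08944073]
0.1 [ 127.39563048 -534.78685859  238.229282  ] [-1.79930654e+02 -1.37356065e-02  1.33951560e+01] [0.24475108 0.05392196 0.45069429]
```

View pics/s1.png

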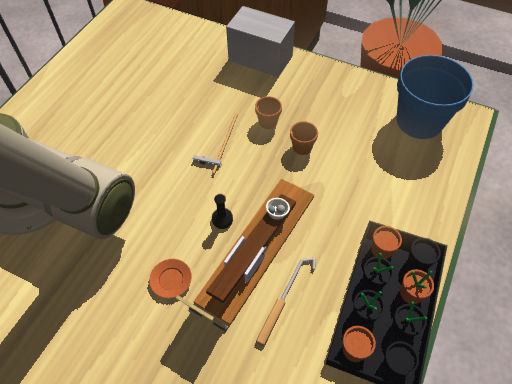

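View pics/d1.png

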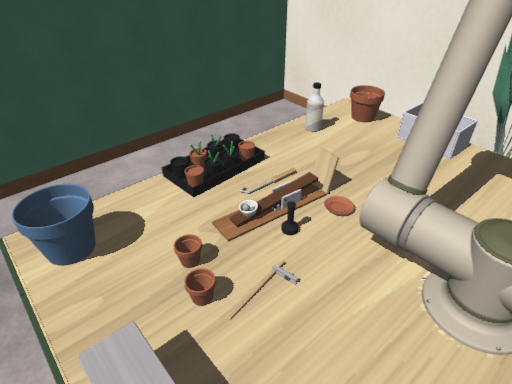

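The scene view shows the stand from (283,180)/(313,195) at the dish end to about (225,325) at the stop. The flap is nearly edge-on at (177,295)-(227,325), with the saucer next to it. I'll enlarge both views to get corners.

```bash
python3 - <<'E'
from h import *
a=cv2.imread("pics/s1.png")[170:340,150:330];b=cv2.imread("pics/d1.png")[140:245,200:370]
A=cv2.resize(a,None,fx=3.3,fy=3.3,interpolation=2)
cv2.imwrite("pics/c1.png",A)
cv2.imwrite("pics/c2.png",cv2.resize(b,None,fx=4.5,fy=4.5,interpolation=2))
E
```

```text
(no output)
```

View pics/c1.png

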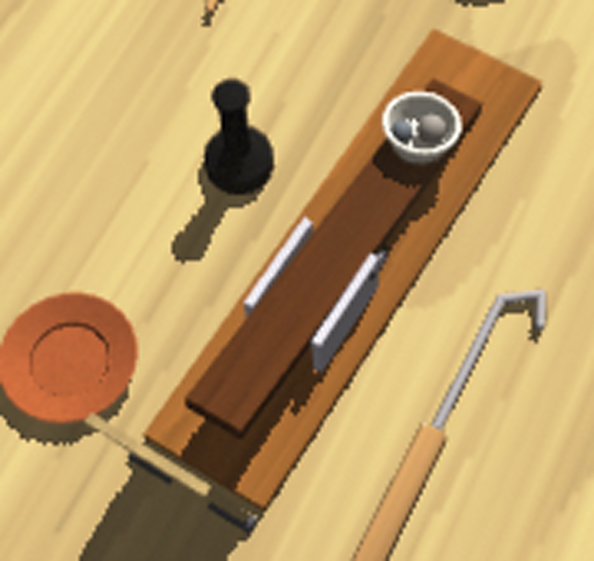

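View pics/c2.png

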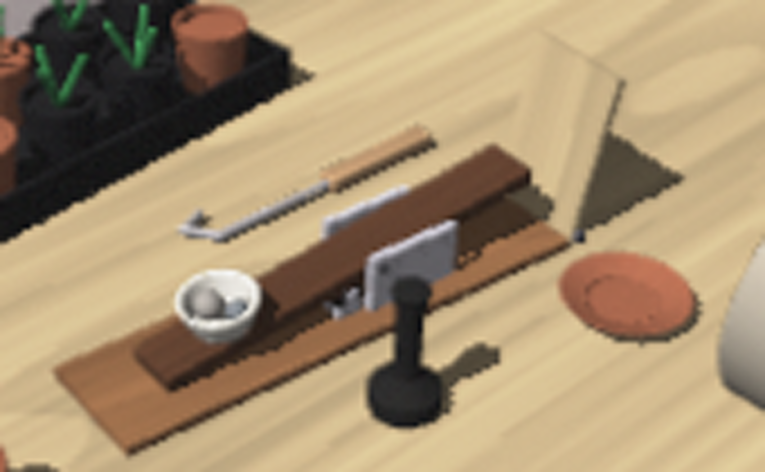

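Crop corners: board far end (435,30) and (541,85), near corners (146,438) and (262,510). Flap top edge is (88,418)-(210,492) in scene and (545,32)-(622,82) in side. Next: compute the stand pose.

```bash
cat > m.py <<'E'
from h import *
a=dict(np.load("pics/s1.npz"));b=dict(np.load("pics/d1.npz"))
A=lambda u,v:(150+(u+.5)/3.3-.5,170+(v+.5)/3.3-.5)
B=lambda u,v:(200+(u+.5)/4.5-.5,140+(v+.5)/4.5-.5)
def tri(p,q):
    o1,d1=ray(a,*p);o2,d2=ray(b,*q);d1/=np.linalg.norm(d1);d2/=np.linalg.norm(d2)
    s=np.linalg.lstsq(np.c_[d1,-d2],o2-o1,rcond=None)[0];P,Q=o1+d1*s[0],o2+d2*s[1];return (P+Q)/2,np.linalg.norm(P-Q)
E
python3 - <<'E'
from m import *
np.set_printoptions(precision=1,suppress=True)
c=[plane(a,*A(*p),8) for p in[(435,30),(541,85),(146,438),(262,512)]]
for p in c:print(p)
print([np.linalg.norm(c[i]-c[j]) for i,j in[(0,1),(2,3),(0,2),(1,3)]])
d=[plane(b,*B(*p),8) for p in[(130,453),(55,373),(575,240)]];print("side",d)
far=(c[0]+c[1]+d[0]+d[1])[:2]/4; 
y=((c[0]-c[2])+(c[1]-c[3]))[:2];y/=np.linalg.norm(y);print("yaw of y",np.degrees(np.arctan2(y[1],y[0])))
ctr=sum(c)[:2]/4; x=np.array([y[1],-y[0]]);O=ctr-6*y; print("O",O,"x",x,"y",y, "far chk",far-O)
S=lambda p:[(p[:2]-O)@x,(p[:2]-O)@y,p[2]]
for n,p,q in[("topR",(88,418),(622,82)),("topL",(210,492),(545,32))]:
  P,e=tri(A(*p),B(*q));print(n,P,e,S(P))
for p in[(187,403),(240,433)]:
  P=plane(a,*A(*p),52);print("slat free top",S(P),P)
print("tamper foot",S(plane(a,*A(240,165),0)),"saucer",S(plane(a,*A(68,355),14)),"hook handle", S(plane(a,*A(435,425),15)),S(plane(a,*A(540,300),5)))
print("dish",S(plane(a,*A(421,122),50)))
P=plane(b,*B(152,370),14);print("pot end",S(P))
E
```

```text
[531.6 293.3   8. ]
[619.  282.2   8. ]
[495.7 -66.    8. ]
[582.3 -76.2   8. ]
[np.float64(88.1148155994718), np.float64(87.18709236318419), np.float64(361.05888958686086), np.float64(360.28382006869214)]
side [array([523.8, 294.7,   8. ]), array([611.8, 287.1,   8. ]), array([488.8, -66.3,   8. ])]
yaw of y 84.22858528740582
O [556.5 102.4] x [ 1.  -0.1] y [0.1 1. ] far chk [ 15. 187.]
topR [ 493.6 -100.6  120.2] 0.3264675449930466 [np.float64(-42.14995902830885), np.float64(-208.33090864281172), np.float64(120.2254573240142)]
topL [ 572.8 -109.9  121.1] 4.239436973481555 [np.float64(37.57224435598963), np.float64(-209.53297104668167), np.float64(121.05353670133292)]
slat free top [np.float64(-21.420888712255476), np.float64(-153.76568374520207), np.float64(52.0)] [519.7 -48.4  52. ]
slat free top [np.float64(16.192060092894064), np.float64(-152.833350454795), np.float64(52.0)] [557.3 -51.3  52. ]
tamper foot [np.float64(-105.37776377971349), np.float64(23.154103505720368), np.float64(0.0)] saucer [np.float64(-116.20423968409554), np.float64(-156.0971519628493), np.float64(14.0)] hook handle [np.float64(106.67650430822897), np.float64(-75.3526365751451), np.float64(15.0)] [np.float64(121.15966806512019), np.float64(38.1287738232546), np.float64(5.0)]
dish [np.float64(-1.3889003143795535), np.float64(91.35207541397406), np.float64(50.0)]
pot end [np.float64(-2.293764182264927), np.float64(141.49490924671517), np.float64(14.0)]
```

```bash
python3 -m handwheel '[[[0.04,-0.028,0,0.03],[0.08,-0.056,0,0.06],[0.12,-0.084,0,0.09],[0.16,-0.112,0,0.12],[0.2,-0.14,0,0.15],[0.24,-0.168,0,0.18],[0.28,-0.196,0,0.21],[0.32,-0.224,0,0.24],[0.36,-0.252,0,0.27],[0.4,-0.28,0,0.3],[0.44,-0.308,0,0.335],[0.44,-0.308,0,0.335]]]' 1 20
```

```text
t: 1.3
tcp_pos: [486.3, -129.4, 238.3]
tcp_rot: [-179.9, 0.0, -5.5]
contact_force: [0.1, 0.1, -0.3]
grip_width: 0.6
```

```bash
python3 -m handwheel '[[[0.022,-0.03,0,0],[0.043,-0.057,0,0.005],[0.043,-0.057,0.03,0.005],[0.043,-0.057,0.07,0.005],[0.043,-0.057,0.1,0.005],[0.043,-0.057,0.12,0.005],[0.043,-0.057,0.13,0.005],[0.043,-0.057,0.13,0.005]]]'
python3 - <<'E'
from h import *
b=snap("side","d2");a=snap("scene","s2")
cv2.imwrite("pics/c3.png",np.vstack([cv2.resize(b["image"][100:250,200:400],None,fx=2,fy=2,interpolation=2),cv2.resize(a["image"][200:350,140:340],None,fx=2,fy=2,interpolation=2)])[:,:,::-1])
E
```

```text
t: 2.1
tcp_pos: [532.1, -81.4, 107.9]
tcp_rot: [-180.0, 0.1, -6.1]
contact_force: [0.4, 0.1, -0.0]
grip_width: 0.5
```

View pics/c3.png

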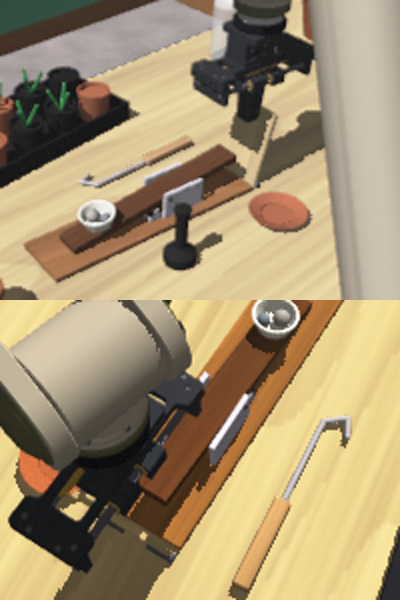

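The closed fingers are above and inside the flap, centred on it. Fold it outward along an arc.

```bash
python3 -m handwheel '[[[0,0.01,0.004,0],[0,0.022,0.01,0],[0,0.034,0.016,0],[0,0.046,0.022,0],[0,0.056,0.03,0],[0,0.065,0.038,0],[0,0.073,0.046,0],[0,0.08,0.055,0],[0,0.085,0.065,0],[0,0.088,0.075,0],[0,0.09,0.085,0],[0,0.09,0.093,0]]]'
python3 -m handwheel '[[[0,0,0.004,0],[0,0,0.006,0],[0,0,0.008,0],[0,0,0.008,0]]]'
```

```text
t: 3.4
tcp_pos: [523.0, -170.7, 14.8]
tcp_rot: [-180.0, 0.0, -6.1]
contact_force: [-0.2, -0.5, 1.7]
grip_width: 0.7
t: 3.8
tcp_pos: [523.1, -170.4, 7.7]
tcp_rot: [-180.0, -0.0, -6.1]
contact_force: [-0.5, -0.3, 0.2]
grip_width: 0.2
```

```bash
python3 -m handwheel '[[[0,0,0.001,0],[0,0,0.002,0],[0,0,0.002,0]]]'
python3 -m handwheel '[[[0,0,-0.03,0],[0,0,-0.08,0],[0,0,-0.13,0],[0,0,-0.18,0],[0,0,-0.2,0],[0,-0.05,-0.2,0],[0,-0.1,-0.2,0],[0,-0.15,-0.2,0],[0,-0.2,-0.2,0],[0,-0.25,-0.2,0],[0,-0.3,-0.2,0],[0,-0.35,-0.2,0]]]'
python3 -m handwheel '[[[0,-0.05,0,0],[0,-0.1,0,0],[0,-0.107,0,0],[0,-0.107,0,0],[0,-0.107,0,0]]]'
python3 - <<'E'
from h import *
b=snap("side","d3");a=snap("scene","s3")
cv2.imwrite("pics/c4.png",np.vstack([cv2.resize(b["image"][100:250,170:370],None,fx=2,fy=2,interpolation=2),cv2.resize(a["image"][200:350,140:340],None,fx=2,fy=2,interpolation=2)])[:,:,::-1])
E
```

```text
t: 4.1
tcp_pos: [523.3, -170.6, 6.4]
tcp_rot: [180.0, -0.0, -6.1]
contact_force: [-1.3, 0.8, 5.7]
grip_width: 0.7
t: 5.3
tcp_pos: [560.0, 179.6, 205.9]
tcp_rot: [-180.0, -0.0, -6.1]
contact_force: [1.1, -0.4, 0.2]
grip_width: 0.3
t: 5.8
tcp_pos: [571.5, 282.8, 205.6]
tcp_rot: [180.0, 0.0, -6.1]
contact_force: [-0.5, -1.3, -0.7]
grip_width: 0.3
```

View pics/c4.png

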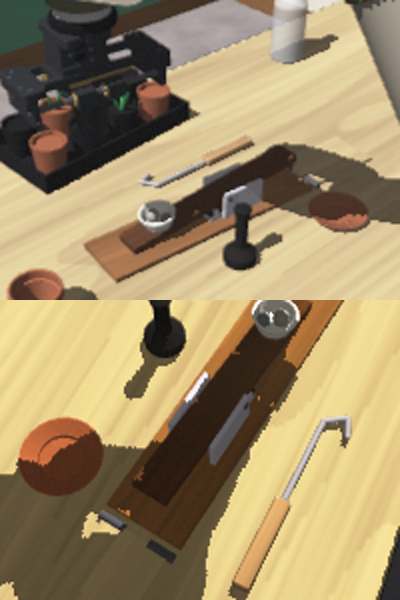

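Flap is flat on the bench. The dish is at crop (157,215) in side and (276,318) in scene. I'll lower the fingers beyond the pot end and push gently by about 18 mm, and meanwhile set up a dish-triangulation check.

```bash
cat > chk.py <<'E'
import m,sys
from m import *
O=np.array([553,102.5]);x=np.array([.995,-.1006]);y=np.array([.1006,.995])
def cen(im,g):
    h=cv2.cvtColor(im["image"],cv2.COLOR_RGB2HSV);k=((h[...,1]<75)&(h[...,2]>70)).astype(np.uint8)
    u0,v0=map(int,g);w=np.zeros_like(k);w[v0-25:v0+25,u0-30:u0+30]=1;k*=w
    n,l,s,c=cv2.connectedComponentsWithStats(k)
    i=min((j for j in range(1,n) if s[j,4]>60),key=lambda j:np.hypot(*(c[j]-g)),default=None)
    if i is None:return None
    return c[i],s[i,4]
def check(sa,sb,yg):
    P=np.r_[O+y*yg,48]
    p,q=cen(sa,proj(sa,P)),cen(sb,proj(sb,P));print(p,q)
    if p is None or q is None: return
    T,e=tri(p[0],q[0]);print("dish stand x,y,z",np.round([(T[:2]-O)@x,(T[:2]-O)@y,T[2]],1),"gap",round(e,1))
if __name__=="__main__":
    if len(sys.argv)>2: sa,sb=[dict(np.load(f"pics/{k}{sys.argv[2]}.npz")) for k in"sd"]
    else: sa,sb=get_image("scene"),get_image("side")
    check(sa,sb,float(sys.argv[1]))
E
python3 chk.py 91 1; python3 chk.py 91 3
python3 -m handwheel '[[[0,0,0.04,0],[0,0,0.08,0],[0,0,0.12,0],[0,0,0.16,0],[0,0,0.185,0],[0,0,0.193,0],[0,0.01,0.193,0],[0,0.017,0.193,0],[0,0.017,0.193,0]]]'
python3 -m handwheel '[[[0,0.004,0,0],[0,0.007,0,0],[0,0.01,0,0],[0,0.013,0,0],[0,0.016,0,0],[0,0.019,0,0],[0,0.022,0,0],[0,0.025,0,0],[0,0.025,0,0]]]'
```

```text
(array([277.48167539, 207.59947644]), np.int32(382)) (array([248.00390625, 207.015625  ]), np.int32(256))
dish stand x,y,z [ 1.8 92.2 44.2] gap 1.5
(array([277.81066667, 207.696     ]), np.int32(375)) (array([247.75619835, 207.14049587]), np.int32(242))
dish stand x,y,z [ 2.4 92.7 43.6] gap 1.6
t: 6.8
tcp_pos: [570.6, 265.7, 14.6]
tcp_rot: [-180.0, -0.1, -6.2]
contact_force: [-0.2, 0.1, 0.9]
grip_width: 0.6
t: 7.7
tcp_pos: [567.1, 241.6, 12.7]
tcp_rot: [180.0, -0.0, -6.1]
contact_force: [0.5, 2.4, 1.9]
grip_width: 0.3
```

```bash
python3 -m handwheel '[[[0,0.003,0,0],[0,0.006,0,0],[0,0.008,0,0],[0,0.008,0,0],[0,0,0,0],[0,-0.012,0,0],[0,-0.012,0,0],[0,-0.012,0,0],[0,-0.012,0,0],[0,-0.012,0,0]]]'
python3 - <<'E'
from chk import *
sa,sb=snap("scene","s4"),snap("side","d4");check(sa,sb,70)
cv2.imwrite("pics/c5.png",np.vstack([cv2.resize(b["image"][130:250,170:370],None,fx=2,fy=2,interpolation=2) for b in [sb]]+[cv2.resize(sa["image"][170:350,140:340],None,fx=2,fy=2,interpolation=2)])[:,:,::-1])
E
```

```text
t: 8.7
tcp_pos: [568.3, 253.8, 12.7]
tcp_rot: [180.0, 0.0, -6.1]
contact_force: [0.4, 0.2, -0.3]
grip_width: 0.6
(array([271.45031056, 216.73602484]), np.int32(322)) (array([254.99378882, 205.7515528 ]), np.int32(161))
dish stand x,y,z [ 0.8 68.5 38.2] gap 0.7
```

View pics/c5.png

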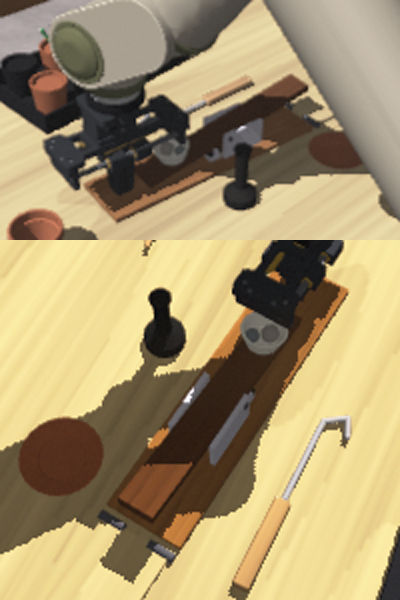

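The slat is still tilted with its pot end down, and the dish has moved about 24 mm. It stays visible in both views with the finger backed off. Continue in 8 mm steps.

```bash
python3 -m handwheel '[[[0,0.01,0,0],[0,0.013,0,0],[0,0.016,0,0],[0,0.019,0,0],[0,0.02,0,0],[0,0.01,0,0],[0,0,0,0],[0,0,0,0],[0,0,0,0],[0,0,0,0],[0,0,0,0]]]'
python3 chk.py 62
```

```text
t: 9.9
tcp_pos: [568.3, 253.9, 12.7]
tcp_rot: [180.0, 0.0, -6.1]
contact_force: [-0.2, -0.1, -0.2]
grip_width: 1.0
(array([271.36728395, 216.66049383]), np.int32(324)) (array([254.91925466, 205.77018634]), np.int32(161))
dish stand x,y,z [ 0.7 68.6 38.3] gap 0.4
```

That stroke only reached the previous contact point, so I need to push beyond it.

```bash
python3 -m handwheel '[[[0,0.012,0,0],[0,0.018,0,0],[0,0.021,0,0],[0,0.024,0,0],[0,0.027,0,0],[0,0.028,0,0],[0,0.02,0,0],[0,0.008,0,0],[0,0.008,0,0],[0,0.008,0,0],[0,0.008,0,0],[0,0.008,0,0]]]'
python3 chk.py 62
```

```text
t: 11.2
tcp_pos: [567.5, 245.9, 12.7]
tcp_rot: [180.0, 0.0, -6.1]
contact_force: [-0.3, 0.1, -0.3]
grip_width: 0.5
(array([268.6125 , 218.68125]), np.int32(320)) (array([259.312, 202.632]), np.int32(125))
dish stand x,y,z [-0.8 56.2 45.4] gap 3.5
```

```bash
python3 -m handwheel '[[[0,0.012,0,0],[0,0.018,0,0],[0,0.021,0,0],[0,0.024,0,0],[0,0.027,0,0],[0,0.028,0,0],[0,0.02,0,0],[0,0.008,0,0],[0,0.008,0,0],[0,0.008,0,0],[0,0.008,0,0],[0,0.008,0,0]]]'
python3 chk.py 54
```

```text
t: 12.5
tcp_pos: [566.6, 237.9, 12.7]
tcp_rot: [180.0, 0.0, -6.1]
contact_force: [-1.0, 0.2, 0.6]
grip_width: 0.8
(array([266.27743902, 221.45121951]), np.int32(328)) (array([262.16935484, 200.96774194]), np.int32(124))
dish stand x,y,z [-1.1 46.5 47.3] gap 3.7
```

```bash
python3 -m handwheel '[[[0,-0.03,0,0],[0,-0.04,-0.04,0],[0,-0.04,-0.09,0],[0,-0.05,-0.14,0],[0,-0.09,-0.16,0],[0,-0.09,-0.16,0]]]'
python3 - <<'E'
from chk import *
sa,sb=snap("scene","s5"),snap("side","d5");check(sa,sb,48)
cv2.imwrite("pics/c6.png",np.vstack([cv2.resize(b["image"][130:230,190:340],None,fx=3,fy=3,interpolation=2) for b in [sb]]+[cv2.resize(sa["image"][190:345,170:320],None,fx=1.9,fy=1.9,interpolation=2)]*0)[:,:,::-1])
cv2.imwrite("pics/c7.png",cv2.resize(sa["image"][180:345,150:320],None,fx=3.3,fy=3.3,interpolation=2)[:,:,::-1])
E
```

```text
t: 13.2
tcp_pos: [577.0, 331.0, 176.7]
tcp_rot: [-179.8, -0.4, -5.9]
contact_force: [0.1, -0.8, -0.5]
grip_width: 0.8
(array([267.12658228, 219.96962025]), np.int32(395)) (array([261.22368421, 198.42105263]), np.int32(228))
dish stand x,y,z [ 1.3 47.3 55.2] gap 2.3
```

View pics/c6.png

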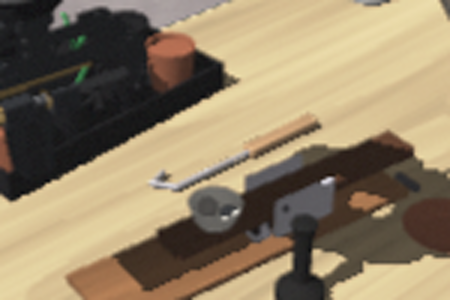

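In side view the slat appears level with clear space under the dish end. I'll confirm by triangulating the free-end corner, (413,147) in this crop, with the scene view.

View pics/c7.png

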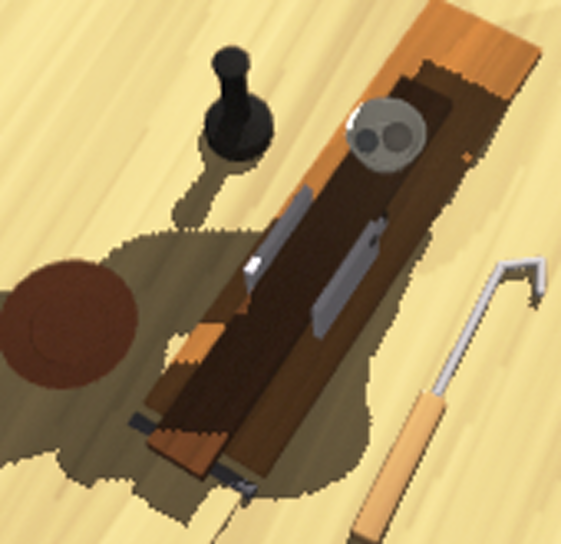

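Free end top corners are (148,443) and (203,472); pot end corners are (402,75) and (452,97). Slat is between the cheeks.

```bash
python3 - <<'E'
from chk import *
C=lambda u,v:(150+(u+.5)/3.3-.5,180+(v+.5)/3.3-.5)
D=lambda u,v:(190+(u+.5)/3-.5,130+(v+.5)/3-.5)
for n,p,q in[("free -x",(148,443),(413,147)),("free +x",(203,472),(390,131))]:
  T,e=tri(C(*p),D(*q));print(n,np.round([(T[:2]-O)@x,(T[:2]-O)@y,T[2]],1),round(e,1))
F=[];
for z in(20,38,60):
  print(z,[np.round((plane(a,*C(*p),z)[:2]-O)@y,1) for p in[(148,443),(203,472),(402,75),(452,97)]])
E
python3 -m handwheel '[[[0,-0.04,0,0],[0,-0.06,-0.05,0],[0,-0.06,-0.08,0],[0,-0.06,-0.08,0],[0,-0.06,-0.08,0],[0,-0.06,-0.08,0],[0,-0.06,-0.08,0],[0,-0.06,-0.08,0],[0,-0.06,-0.08,0],[0,-0.06,-0.08,0]]]'
python3 chk.py 48
```

```text
free -x [ -16.6 -198.7   35.6] 0.1
free +x [  20.3 -197.5   36.4] 3.5
20 [np.float64(-195.2), np.float64(-192.6), np.float64(111.0), np.float64(113.5)]
38 [np.float64(-199.3), np.float64(-196.7), np.float64(101.1), np.float64(103.6)]
60 [np.float64(-204.2), np.float64(-201.7), np.float64(89.0), np.float64(91.4)]
t: 14.3
tcp_pos: [582.5, 387.2, 252.5]
tcp_rot: [180.0, 0.0, -6.1]
contact_force: [-0.1, 0.3, -0.4]
grip_width: 0.7
(array([267.16497462, 219.98984772]), np.int32(394)) (array([258.78152493, 193.07331378]), np.int32(682))
dish stand x,y,z [ 8.1 45.  67.8] gap 7.8
```

Free end top is at about 36 mm against 38 expected, and the ends are 300.4 mm apart on the level plane, so the slat is level. The scene-view dish centroid hasn't moved. The last side blob merged with a cheek (area 682, 8 mm gap), so I'm disregarding it. Handing in.

```bash
python3 -c "
from bench import *
print(job_done())"
```

```text
the job is handed in; nothing more can be done
None
```

I folded the stop flat, then slid the slat about 45 mm towards it until it balanced level on the ridge by itself. The job was handed in at about 14 s.

- **Stop:** I pushed it outward with the closed fingers and pressed it down. It met the bench at tool height 6.4 mm with about 6 N, and it looks flat in the pictures.
- **Slide:** I pushed the slat from the pot end with small strokes, backing off to check. One stroke only reached the earlier contact point and moved nothing. It probably first tipped level one stroke before the last. I pushed another 8 mm before that was clear, which should put the centre of mass near the middle of the ridge.
- **Level check:** The free end's top edge measured about 36 mm against 38 mm expected. The two ends are 300 mm apart when projected onto the level plane. The dish rose from 44 mm to 55 mm, with 56 mm expected when level. The slat lies between the cheeks.
- **Last second:** With the arm clear, the dish stayed put in the scene view. The final two-view dish reading (68 mm high, rays 8 mm apart) disagreed. The dish had merged with a cheek in the side image, so I disregarded that reading.
- **Other objects:** I did not measure them again at the end. The arm passed well clear of them, and the tamper, saucer and hook looked unmoved in the last pictures.

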